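# Set the stock tags on the spool bins

### The arm

A 7-joint arm with a two-finger parallel gripper is mounted at the origin on a cart in front of the work surface, level with it; the furniture and walls round the work are solid. World frame = base frame: x ahead of the robot, y to its left, z up, the work surface at z = 0. Lengths are in m, angles in rad, forces in N, time in s.
With the tool pointing down it reaches from about 0.425 to 0.925 m from the base axis. Payload 6.8 kg.
Tool frame: the origin (TCP) lies at the very end of the fingers, on their centre line; the grasp point (between the pads) lies 19 mm behind it; z points along the fingers, y is the line along which they close (so a half turn about z gives the same grasp; the last joint's range is limited). The gripper opens to 85 mm and grips with 20 to 120 N. Pads are 22 mm wide; open, the fingers measure 114 mm over their backs; the gripper's body (76 mm by 85 mm) begins 54 mm behind the grasp point. The pads swing forward as they close: fully open they stand 13 mm farther back than shut.
Start: joints at [-1.397, 0.477, 0.022, 1.555, -0.011, 1.109, -0.083], TCP at [0.188, 0.648, 0.231] pointing down, gripper open.
Joint ranges: [-2.96, 2.96], [-0.34, 2.1], [-1.41, 1.46], [0.24, 2.44], [-1.37, 4.51], [0.17, 1.92], [-2.96, 2.96]. Speed limits (rad/s): [2.39, 2.39, 3.14, 3.14, 3.14, 3.14, 3.14].

### API

Orientations are given as a unit quaternion [w, x, y, z].
In Python, from station import telemetry, viewer, job, search_frame, cut_out gives the robot as it stands. The module is installed in compiled form; this text tells all that it offers.
- The arm moves only by the shell command python3 -m crank 'ROWS' [FORCE]. ROWS is JSON, a list of rows, each an object with "delta_rot": the turn, a rotation vector about the tool's x, y, z in degrees, a list of three; "xyz": the shift along the tool's x, y, z in m, a list of three; "fingers": the gripper command: -1 is fully open, 1 is shut, values between are in proportion. In form: [{"delta_rot": [ax, ay, az], "xyz": [dx, dy, dz], "fingers": fingers}, ...]. A call has 1 to 10 rows; each row is the pose to reach, as a shift and turn from the pose commanded when the call began, along the tool's axes at that moment; what a row does not reach only later rows make up. A row lasts 1/10 s, in which the tool goes at most 50 mm and 8.59 degrees, less where a joint would pass 70% of its speed; a pose out of reach is approached as far as the arm can. A call with a gripper value outside its range is refused whole. The fingers move at their own pace and stop on an object; FORCE is the grip in N (left out, the last holds). Time passes only in rows, so rows that repeat a pose let the fingers close. It gives the time, the measured TCP pose, the force, the opening and the grip force at its end, in the units of the state.
- telemetry.get_obs(): the state, without advancing time (a new reading comes with each control period).
- viewer.read_camera(name): name is "side" or "top"; returns a dict with "img" (384x512x3 uint8, red, green, blue), "fx", "fy", "cx", "cy" (pixels), "origin" and "rotation" of the camera in the world. Camera axes: x right, y up, looking along -z (the intrinsics and any distortion apply to the point x, -y, -z); pixel columns grow to the right and rows downward; lengths in m; the calibration is good to about 2 mm. A picture is of the moment at which its call begins. There is no depth.
- job.hand_in(): hands the job in; it is judged then, once.
Trained networks look in the newest picture that a camera, given by its name, has taken for a name from the list of things; names that differ only in an ending like _2 or _b are one class to them, and where a whole thing is asked for, a point or a joint stands for the part that bears it (a point fixed in the world has none). Each returns a list of dicts, best first, with "score" (0 to 1); they miss things now and then, are a little off and sometimes report something else, mostly with a low value. They report only what shows in the picture. A call takes as long as a camera call.
- search_frame(camera, thing): "pixel" ([column, row] in pixels, amid what is visible of it).
- cut_out(camera, thing): "pixels" (384x512 bool, what is visible of it) and "pixel" ([column, row] in pixels, amid what is visible of it).
The state is a dict: "t": time; "q": joint angles; "joint_vel": joint speeds; "joint_torque": joint torques, N m; "eef_pos": TCP position; "tool_rot": TCP orientation; "contact_force": force on the tool from outside, world axes, zero at the start; "torque": the same for the moment, N m; "gripper_width": opening from 0.0 (shut) to 1.0 (fully open); "grasp_force": force on a finger pad.
Only numpy, scipy, OpenCV 4.12 (cv2) and the standard library are available. Lean on these libraries where they do the work, as an engineer would, in place of code of your own. Each camera call takes 0.05 s, during which the arm holds its last target. There are 200 camera calls.

### The job

Each of the three spool bins on the board has a hinged tag straight in front of it, green on one face and red on the other; a bin is full when both of its compartments hold a spool. With closed fingers, gently push over every tag that is wrong until it lies against its other stop, so that exactly the full bins show the green face upward and the bin that is not full shows red. Nothing is to be pinched or lifted: leave the spools and all the other things where they stand, and finish with the hand clear.

Things in the scene. Friction and masses are not known exactly. Their poses are not given: they have to be found in the camera images.
- board: plywood board 180 x 325 mm, fixed, its top 24 mm above the bench; origin on the bench under the middle of the row of tags; its x points away from the robot towards the bins, its y to the left along the row. Board surface from x = -60 to +120 mm. Three places 105 mm apart (y = +105, 0, -105 mm), each with a tag at x = 0 and a bin at x = +85 mm
- hinge_1 (a point): middle of the hinge axis of tag 1, 16 mm above the board's top, axis along the board's x; an aluminium stand with two cheeks 59 mm apart (tops 6 mm above the axis) and small rubber stops (tops up to 10 mm above the axis) carries it. Tags stand at the three places in any order
- tag_1 (a joint): tilt of one hinged tag in rad: 0 upright, +0.65 at the stop on its right (leaning towards the board's -y, GREEN face up), -0.65 at the stop on its left (leaning towards the board's +y, RED face up). The tag is a stiff plate 50 mm wide, 4 mm thick, 46 mm from hinge to free edge, about 30 g, hinged along its bottom edge on an almost free pin; past upright it falls to the other stop by itself. Its hinge axis is at point hinge_1
- hinge_2 (a point): middle of the hinge axis of tag 2, 16 mm above the board's top, axis along the board's x; an aluminium stand with two cheeks 59 mm apart (tops 6 mm above the axis) and small rubber stops (tops up to 10 mm above the axis) carries it. Tags stand at the three places in any order
- tag_2 (a joint): tilt of one hinged tag in rad: 0 upright, +0.65 at the stop on its right (leaning towards the board's -y, GREEN face up), -0.65 at the stop on its left (leaning towards the board's +y, RED face up). The tag is a stiff plate 50 mm wide, 4 mm thick, 46 mm from hinge to free edge, about 30 g, hinged along its bottom edge on an almost free pin; past upright it falls to the other stop by itself. Its hinge axis is at point hinge_2
- hinge_3 (a point): middle of the hinge axis of tag 3, 16 mm above the board's top, axis along the board's x; an aluminium stand with two cheeks 59 mm apart (tops 6 mm above the axis) and small rubber stops (tops up to 10 mm above the axis) carries it. Tags stand at the three places in any order
- tag_3 (a joint): tilt of one hinged tag in rad: 0 upright, +0.65 at the stop on its right (leaning towards the board's -y, GREEN face up), -0.65 at the stop on its left (leaning towards the board's +y, RED face up). The tag is a stiff plate 50 mm wide, 4 mm thick, 46 mm from hinge to free edge, about 30 g, hinged along its bottom edge on an almost free pin; past upright it falls to the other stop by itself. Its hinge axis is at point hinge_3
- bin_1: grey open stock bin 46 x 88 mm, 32 mm high, walls and floor 4 mm, fixed, origin at the centre of its underside on the board's top; a wall across its middle makes two compartments (centres 21 mm to either side along the board's y). It is full when each compartment holds a spool. Its tag is the one straight in front of it, 85 mm nearer the robot. The bins and their tags stand at the three places in any order
- bin_2: grey open stock bin 46 x 88 mm, 32 mm high, walls and floor 4 mm, fixed, origin at the centre of its underside on the board's top; a wall across its middle makes two compartments (centres 21 mm to either side along the board's y). It is full when each compartment holds a spool. Its tag is the one straight in front of it, 85 mm nearer the robot. The bins and their tags stand at the three places in any order
- bin_3: grey open stock bin 46 x 88 mm, 32 mm high, walls and floor 4 mm, fixed, origin at the centre of its underside on the board's top; a wall across its middle makes two compartments (centres 21 mm to either side along the board's y). It is full when each compartment holds a spool. Its tag is the one straight in front of it, 85 mm nearer the robot. The bins and their tags stand at the three places in any order
- spool_1: loose thread spool, dark red, 28 mm wide, 50 mm tall, standing upright in a compartment of a bin; origin at the centre of its underside; must stay where it is
- spool_2: loose thread spool, yellow, 29 mm wide, 52 mm tall, standing upright in a compartment of a bin; origin at the centre of its underside; must stay where it is
- spool_3: loose thread spool, cream, 33 mm wide, 58 mm tall, standing upright in a compartment of a bin; origin at the centre of its underside; must stay where it is
- spool_4: loose thread spool, dark red, 28 mm wide, 50 mm tall, standing upright in a compartment of a bin; origin at the centre of its underside; must stay where it is
- spool_5: loose thread spool, navy blue, 24 mm wide, 46 mm tall, standing upright in a compartment of a bin; origin at the centre of its underside; must stay where it is
- thimble: white thimble, 20 mm wide, 24 mm tall, loose on the board between the tags and the bins, midway between two places; origin at its underside; leave alone
- eraser: yellow eraser 16 x 28 x 8 mm, loose on the board's near edge, midway between two places; origin at its underside; leave alone
- jar_orange_lid: glass jar with an orange lid, 64 mm wide, 72 mm tall, on the bench left of the board; origin at its underside; leave alone
- ribbon_bobbin: ribbon bobbin, 60 mm wide, 26 mm tall, on the cutting mat right of the board; leave alone
- beeswax: amber block of wax 33 x 46 x 17 mm on the cutting mat; leave alone
- glue_bottle: glue bottle with a red nozzle, 47 mm wide, 135 mm tall, at the back right of the bench; leave alone

How it is judged:
By the outcome, as a careful person would: the job done as asked, in the order asked, and still so for the second after the job is handed in, with the robot touching nothing.
It also fails if it takes over 35 s, if anything falls off the work surface, if the arm or the gripper's body presses on something with over 40 N, if the wrist force passes 120 N, or if a joint passes its speed limit or range.

## Working session

There is one attempt and no reset: what is moved stays moved. The work goes in short steps, Python scripts to look and compute and a shell command to move; the robot and the scene stay as the last step left them, time stands still between calls to the robot, and variables do not carry over. Pictures are saved under pics/ and viewed, at most 10 in all, crops included, and the job is handed in when it is done.

```bash
mkdir -p pics
cat > h.py <<'E'
import numpy as np, cv2
from station import telemetry, viewer, job, search_frame, cut_out
def ray(c,px):
    d=np.array([(px[0]-c['cx'])/c['fx'],-(px[1]-c['cy'])/c['fy'],-1.]); return np.array(c['origin']),np.array(c['rotation'])@d
def at(c,px,z):
    o,d=ray(c,px); return o+d*(z-o[2])/d[2]
def proj(c,p):
    v=np.array(c['rotation']).T@(np.array(p)-c['origin']); return [c['cx']-c['fx']*v[0]/v[2],c['cy']+c['fy']*v[1]/v[2]]
E
python3 - <<'E'
from h import *
o=telemetry.get_obs();print(o['t'],o['eef_pos'],o['tool_rot'],o['gripper_width'])
for n in('top','side'):
    c=viewer.read_camera(n);print(n,{k:np.round(v,3).tolist() for k,v in c.items() if k!='img'})
    cv2.imwrite(f'pics/{n}0.png',cv2.resize(c['img'][:,:,::-1],(800,600),interpolation=cv2.INTER_CUBIC))
    for th,z in(('tag_1',.06),('bin_1',.056),('spool_1',.078),('spool_2',.08),('spool_3',.086),('spool_5',.074),('thimble',.048),('eraser',.032),('board',.024)):
        for r in search_frame(n,th)[:4]: print(th,np.round(r['pixel']),round(r['score'],2),np.round(at(c,r['pixel'],z),3))
E
```

```text
0.0 [0.18757519 0.64779837 0.23033089] [-4.19815207e-05  1.40419193e-01  9.90091730e-01 -9.02992110e-04] 0.99791793639936
top {'fx': 350.76, 'fy': 350.76, 'cx': 253.184, 'cy': 187.91, 'origin': [0.357, 0.002, 0.902], 'rotation': [0.707, 0.069, -0.063, -0.701]}Traceback (most recent call last):
  File "<stdin>", line 7, in <module>
  File "h.py", line 6, in at
    o,d=ray(c,px); return o+d*(z-o[2])/d[2]
        ~~~^^^^^^
  File "h.py", line 4, in ray
    d=np.array([(px[0]-c['cx'])/c['fx'],-(px[1]-c['cy'])/c['fy'],-1.]); return np.array(c['origin']),np.array(c['rotation'])@d
                                                                                                     ~~~~~~~~~~~~~~~~~~~~~~~^~
ValueError: matmul: Input operand 1 has a mismatch in its core dimension 0, with gufunc signature (n?,k),(k,m?)->(n?,m?) (size 3 is different from 4)
```

```bash
sed -i "s/np.array(c\['rotation'\])/Rm(c)/" h.py
cat >> h.py <<'E'
from scipy.spatial.transform import Rotation as R
def Rm(c): return R.from_quat(np.array(c['rotation'])[[1,2,3,0]]).as_matrix()
E
python3 - <<'E'
from h import *
for n in('top','side'):
    c=viewer.read_camera(n);print(n,{k:np.round(v,3).tolist() for k,v in c.items() if k!='img'})
    cv2.imwrite(f'pics/{n}0.png',cv2.resize(c['img'][:,:,::-1],(800,600),interpolation=cv2.INTER_CUBIC))
    for th,z in(('tag_1',.06),('bin_1',.056),('spool_1',.078),('spool_2',.08),('spool_3',.086),('spool_5',.074),('thimble',.048),('eraser',.032),('board',.024)):
        for r in search_frame(n,th)[:4]: print(th,np.round(r['pixel']),round(r['score'],2),np.round(at(c,r['pixel'],z),3))
E
```

```text
top {'fx': 350.76, 'fy': 350.76, 'cx': 253.184, 'cy': 187.91, 'origin': [0.357, 0.002, 0.902], 'rotation': [0.707, 0.069, -0.063, -0.701]}
tag_1 [222. 182.] 0.86 [0.53  0.088 0.06 ]
tag_1 [186. 178.] 0.68 [0.54  0.175 0.06 ]
tag_1 [272. 191.] 0.64 [ 0.51  -0.035  0.06 ]
bin_1 [228. 159.] 0.81 [0.591 0.073 0.056]
bin_1 [273. 154.] 0.69 [ 0.604 -0.038  0.056]
spool_1 [178. 149.] 0.76 [0.61  0.196 0.078]
spool_1 [235. 154.] 0.74 [0.597 0.056 0.078]
spool_1 [221. 149.] 0.62 [0.61  0.09  0.078]
spool_1 [194. 146.] 0.48 [0.616 0.156 0.078]
spool_2 [178. 149.] 0.76 [0.609 0.196 0.08 ]
spool_2 [235. 154.] 0.74 [0.596 0.055 0.08 ]
spool_2 [221. 149.] 0.62 [0.609 0.09  0.08 ]
spool_2 [194. 146.] 0.48 [0.616 0.155 0.08 ]
spool_3 [178. 149.] 0.76 [0.607 0.195 0.086]
spool_3 [235. 154.] 0.74 [0.594 0.055 0.086]
spool_3 [221. 149.] 0.62 [0.607 0.089 0.086]
spool_3 [194. 146.] 0.48 [0.614 0.154 0.086]
spool_5 [178. 149.] 0.76 [0.611 0.197 0.074]
spool_5 [235. 154.] 0.74 [0.598 0.056 0.074]
spool_5 [221. 149.] 0.62 [0.611 0.091 0.074]
spool_5 [194. 146.] 0.48 [0.617 0.156 0.074]
thimble [205. 168.] 
[... 529 characters left out ...]
86.] 0.59 [0.576 0.002 0.056]
spool_1 [183. 208.] 0.64 [0.61  0.21  0.078]
spool_1 [193. 206.] 0.57 [0.595 0.192 0.078]
spool_1 [216. 189.] 0.42 [0.593 0.085 0.078]
spool_2 [183. 208.] 0.64 [0.607 0.213 0.08 ]
spool_2 [193. 206.] 0.57 [0.593 0.195 0.08 ]
spool_2 [216. 189.] 0.42 [0.591 0.088 0.08 ]
spool_3 [183. 208.] 0.64 [0.601 0.223 0.086]
spool_3 [193. 206.] 0.57 [0.586 0.205 0.086]
spool_3 [216. 189.] 0.42 [0.585 0.1   0.086]
spool_5 [183. 208.] 0.64 [0.614 0.203 0.074]
spool_5 [193. 206.] 0.57 [0.599 0.185 0.074]
spool_5 [216. 189.] 0.42 [0.598 0.077 0.074]
thimble [241. 211.] 0.23 [0.509 0.109 0.048]
board [233. 232.] 0.85 [0.499 0.175 0.024]
board [189. 218.] 0.57 [0.626 0.163 0.024]
```

View pics/top0.png

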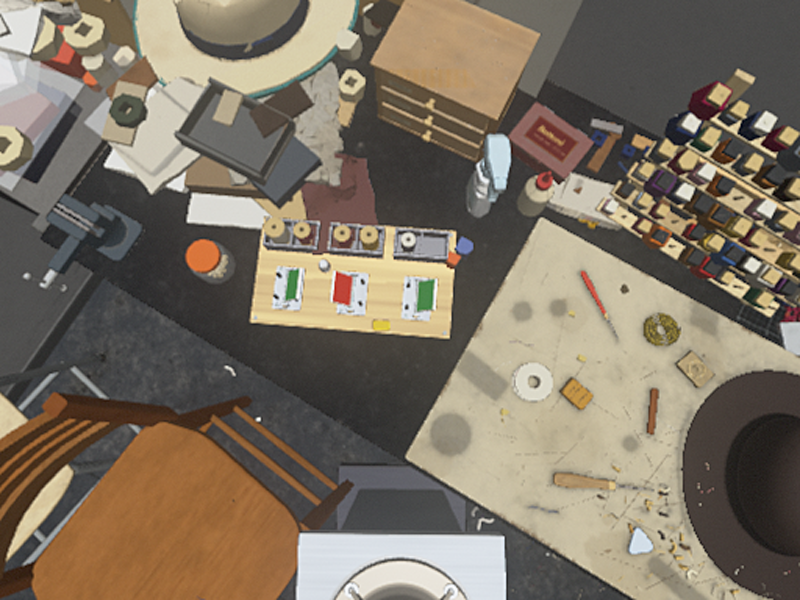

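View pics/side0.png

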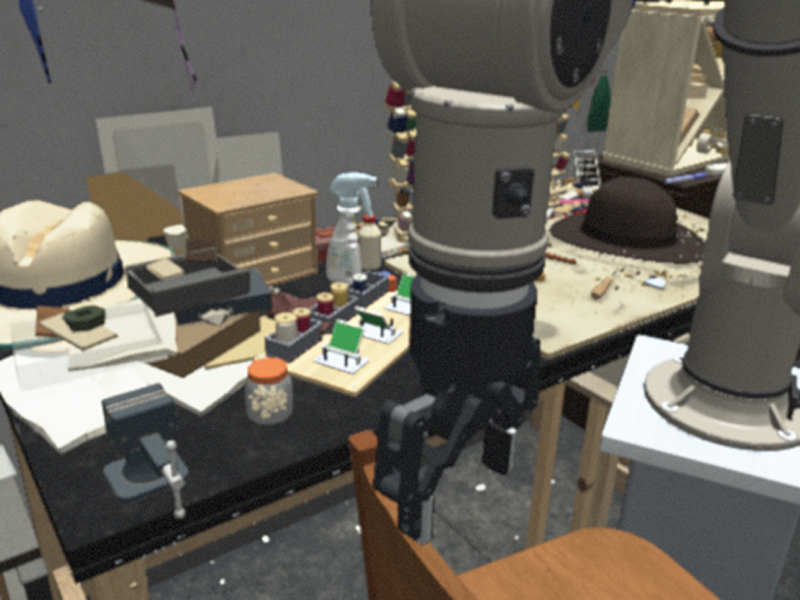

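Run:
```python
from h import *
c=viewer.read_camera('top');im=c['img']
cv2.imwrite('pics/crop.png',cv2.resize(im[134:222,155:300,::-1],None,fx=5.5,fy=5.5,interpolation=cv2.INTER_CUBIC))
m=cut_out('top','board')[0]['pixels'].astype(np.uint8)
ys,xs=np.nonzero(m);P=np.array([at(c,(x,y),.024)[:2] for x,y in zip(xs,ys)],np.float32)
r=cv2.minAreaRect(P*1000);print('rect',r,np.round(cv2.boxPoints(r)))
for n in('top','side'):
  c=viewer.read_camera(n)
  for th,z in(('tag_1',.045),('bin_1',.056)):
    for r in cut_out(n,th)[:4]:
      ys,xs=np.nonzero(r['pixels']);px=c['img'][ys,xs].astype(int)
      g=(px[:,1]>px[:,0]+30).sum();rd=(px[:,0]>px[:,1]+60).sum()
      print(n,th,round(r['score'],2),np.round(r['pixel']),len(xs),'g',g,'r',rd,np.round(at(c,r['pixel'],z),3))
```

```text
rect ((553.3099365234375, 78.99652862548828), (327.7304382324219, 182.19857788085938), 85.80943298339844) [[450. -78.]
 [632. -91.]
 [656. 236.]
 [474. 249.]]
top tag_1 0.7 [342. 122.] 468 g 0 r 71 [ 0.693 -0.216  0.045]
top tag_1 0.64 [272. 189.] 262 g 178 r 0 [ 0.517 -0.036  0.045]
top tag_1 0.63 [222. 182.] 275 g 0 r 202 [0.535 0.088 0.045]
top tag_1 0.53 [370. 248.] 253 g 0 r 0 [ 0.375 -0.272  0.045]
top bin_1 0.69 [229. 163.] 237 g 0 r 0 [0.581 0.072 0.056]
top bin_1 0.66 [274. 154.] 617 g 0 r 0 [ 0.605 -0.04   0.056]
top bin_1 0.63 [187. 151.] 367 g 0 r 0 [0.61  0.178 0.056]
top bin_1 0.36 [341. 124.] 483 g 0 r 71 [ 0.685 -0.211  0.056]
side tag_1 0.9 [220. 216.] 351 g 293 r 0 [0.543 0.152 0.045]
side tag_1 0.71 [238. 206.] 132 g 50 r 0 [0.532 0.084 0.045]
side tag_1 0.63 [261. 182.] 129 g 99 r 0 [ 0.539 -0.076  0.045]
side tag_1 0.3 [216. 225.] 690 g 290 r 0 [0.534 0.194 0.045]
side bin_1 0.58 [188. 220.] 530 g 0 r 3 [0.591 0.222 0.056]
side bin_1 0.52 [217. 198.] 347 g 1 r 0 [0.586 0.091 0.056]
```

View pics/crop.png

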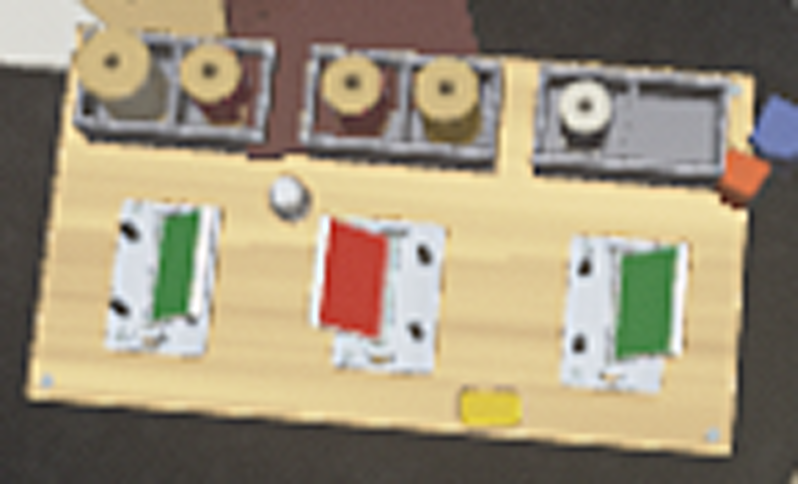

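The left bin is full and its tag is green, which is right. The middle bin is full with a red tag (crop pixel 355,280), and the right bin has one empty compartment with a green tag (650,300), so both of those need flipping. Next I'll check the board pose and compute the moves.

```bash
cat >> h.py <<'E'
th=np.deg2rad(-4.19);bx=np.array([np.cos(th),np.sin(th),0]);by=np.array([-np.sin(th),np.cos(th),0]);O=np.array([.5234,.0812,0])
def W(x,y,z): return O+bx*x+by*y+np.array([0,0,z])
def go(p):
    o=telemetry.get_obs();q=np.array(o['tool_rot'])[[1,2,3,0]];T=R.from_quat(q).as_matrix()
    G=np.array([-by,bx,[0,0,0]]).T; 
    best=None
    for s in(1,-1):
        g=np.column_stack([s*by,s*bx,[0,0,-1]])
        rv=R.from_matrix(T.T@g).as_rotvec(degrees=True)
        if best is None or np.linalg.norm(rv)<np.linalg.norm(best): best=rv
    print('d',np.round(T.T@(np.array(p)-o['eef_pos']),4),'rv',np.round(best,2))
E
python3 - <<'E'
from h import *
c=viewer.read_camera('top');im=c['img'][134:222,155:300,::-1];k=5.5
im=cv2.resize(im,None,fx=k,fy=k,interpolation=cv2.INTER_CUBIC)
def dot(p,col):
    u=proj(c,p);cv2.circle(im,(int((u[0]-155+.5)*k),int((u[1]-134+.5)*k)),3,col,-1)
for i,s in((105,1),(0,-1),(-105,-1)):
    for x in(-29.5,29.5): dot(W(x/1e3,i/1e3,.046),(255,0,255))
    l=1 if i==0 else -1
    for x in(-25,25): dot(W(x/1e3,(i+l*28)/1e3,.0766),(255,255,0))
    for x in(62,108):
        for y in(-44,44): dot(W(x/1e3,(i+y)/1e3,.056),(0,0,255))
cv2.imwrite('pics/ov.png',im)
print(telemetry.get_obs()['t']);go(W(0,.052,.15));go(W(0,.052,.062))
E
```

```text
1.55
d [-0.4694 -0.4006  0.0813] rv [-0.    0.   78.05]
d [-0.4694 -0.4006  0.1693] rv [-0.    0.   78.05]
```

View pics/ov.png

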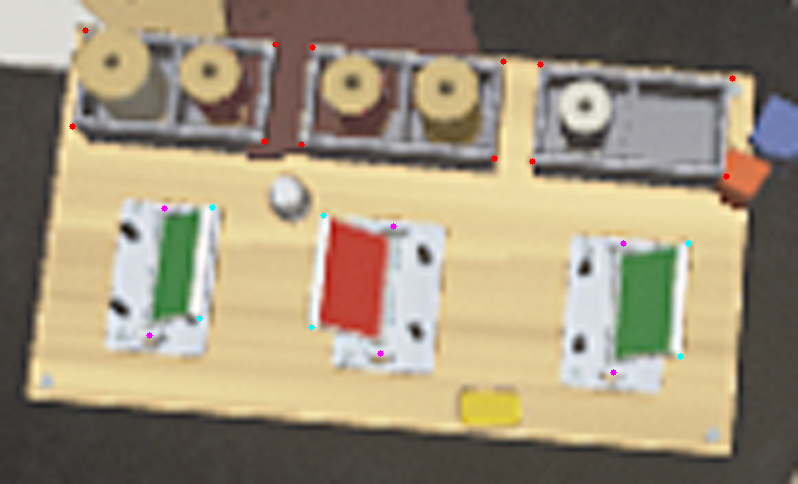

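```bash
python3 -m crank '[{"delta_rot":[0,0,8],"xyz":[-0.035,-0.030,0],"fingers":1},{"delta_rot":[0,0,16],"xyz":[-0.07,-0.06,0],"fingers":1},{"delta_rot":[0,0,24],"xyz":[-0.105,-0.09,0],"fingers":1},{"delta_rot":[0,0,32],"xyz":[-0.14,-0.12,0],"fingers":1},{"delta_rot":[0,0,40],"xyz":[-0.175,-0.15,0],"fingers":1},{"delta_rot":[0,0,48],"xyz":[-0.21,-0.18,0],"fingers":1},{"delta_rot":[0,0,56],"xyz":[-0.245,-0.21,0],"fingers":1},{"delta_rot":[0,0,64],"xyz":[-0.28,-0.24,0],"fingers":1},{"delta_rot":[0,0,72],"xyz":[-0.315,-0.27,0],"fingers":1},{"delta_rot":[0,0,78],"xyz":[-0.35,-0.3,0],"fingers":1}]'
python3 - <<'E'
from h import *
print(telemetry.get_obs()['q']);go(W(-.003,.052,.15))
E
```

```text
t: 2.55
eef_pos: [0.4412, 0.2613, 0.2317]
tool_rot: [-0.0, 0.734, 0.679, 0.0]
contact_force: [1.3, 0.5, 0.2]
gripper_width: -0.001
grasp_force: 0.0
[-1.03567292  0.21545661  0.44275385  1.96236229 -0.11055465  0.98595482
 -0.61821229]
d [-0.1213  0.0926  0.0816] rv [ 0.02 -0.05 -0.25]
```

```bash
python3 -m crank '[{"delta_rot":[0,0,0],"xyz":[-0.03,0.023,0.015],"fingers":1},{"delta_rot":[0,0,0],"xyz":[-0.06,0.046,0.03],"fingers":1},{"delta_rot":[0,0,0],"xyz":[-0.09,0.07,0.045],"fingers":1},{"delta_rot":[0,0,0],"xyz":[-0.121,0.0925,0.06],"fingers":1},{"delta_rot":[0,0,0],"xyz":[-0.121,0.0925,0.082],"fingers":1},{"delta_rot":[0,0,0],"xyz":[-0.121,0.0925,0.082],"fingers":1}]'
python3 - <<'E'
from h import *
go(W(-.003,.052,.062))
c=viewer.read_camera('side')
cv2.imwrite('pics/s1.png',cv2.resize(c['img'][130:270,130:330,::-1],None,fx=4,fy=4,interpolation=cv2.INTER_CUBIC))
E
```

```text
t: 3.15
eef_pos: [0.5227, 0.1339, 0.1472]
tool_rot: [-0.001, 0.733, 0.68, -0.002]
contact_force: [0.1, 1.3, 0.1]
gripper_width: -0.001
grasp_force: 0.0
d [-0.0003  0.0019  0.0852] rv [-0.22  0.14 -0.1 ]
```

View pics/s1.png

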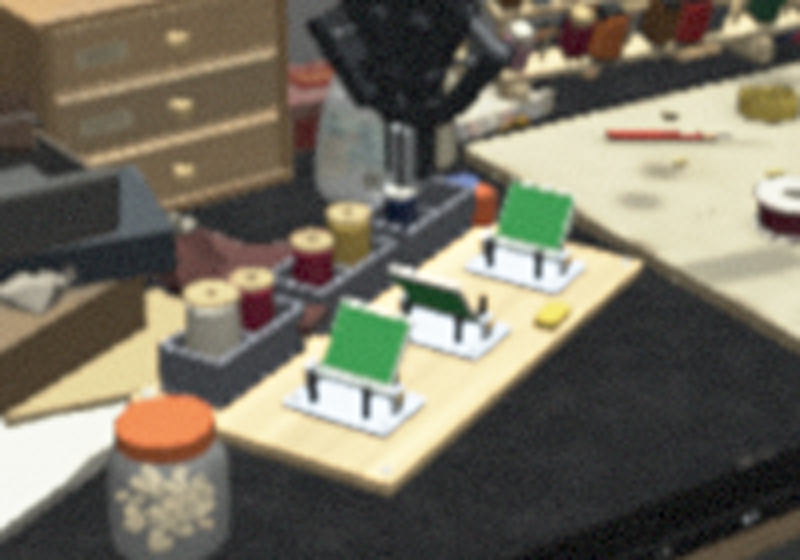

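```bash
python3 -m crank '[{"delta_rot":[0,0,0],"xyz":[0,0.002,0.04],"fingers":1},{"delta_rot":[0,0,0],"xyz":[0,0.002,0.07],"fingers":1},{"delta_rot":[0,0,0],"xyz":[0,0.002,0.085],"fingers":1},{"delta_rot":[0,0,0],"xyz":[0,0.002,0.085],"fingers":1},{"delta_rot":[0,0,0],"xyz":[-0.006,0.002,0.085],"fingers":1},{"delta_rot":[0,0,0],"xyz":[-0.012,0.002,0.085],"fingers":1},{"delta_rot":[0,0,0],"xyz":[-0.016,0.002,0.085],"fingers":1},{"delta_rot":[0,0,0],"xyz":[-0.02,0.002,0.085],"fingers":1},{"delta_rot":[0,0,0],"xyz":[-0.024,0.002,0.085],"fingers":1},{"delta_rot":[0,0,0],"xyz":[-0.028,0.002,0.085],"fingers":1}]'
python3 - <<'E'
from h import *
go(W(-.003,.003,.062))
E
```

```text
t: 4.2
eef_pos: [0.524, 0.1071, 0.0645]
tool_rot: [0.0, 0.732, 0.681, 0.0]
contact_force: [-0.2, 0.8, -0.6]
gripper_width: 0.001
grasp_force: 0.0
d [-0.0229 -0.0017  0.0025] rv [ 0.02 -0.01  0.04]
```

```bash
python3 -m crank '[{"delta_rot":[0,0,0],"xyz":[-0.004,0,0.002],"fingers":1},{"delta_rot":[0,0,0],"xyz":[-0.008,0,0.002],"fingers":1},{"delta_rot":[0,0,0],"xyz":[-0.012,0,0.002],"fingers":1},{"delta_rot":[0,0,0],"xyz":[-0.016,0,0.002],"fingers":1},{"delta_rot":[0,0,0],"xyz":[-0.02,0,0.002],"fingers":1},{"delta_rot":[0,0,0],"xyz":[-0.023,0,0.002],"fingers":1},{"delta_rot":[0,0,0],"xyz":[-0.023,0,0.002],"fingers":1},{"delta_rot":[0,0,0],"xyz":[-0.015,0,-0.02],"fingers":1},{"delta_rot":[0,0,0],"xyz":[-0.01,0,-0.06],"fingers":1},{"delta_rot":[0,0,0],"xyz":[-0.01,0,-0.088],"fingers":1}]'
python3 - <<'E'
from h import *
go(W(-.003,-.157,.15));go(W(-.003,-.157,.062))
c=viewer.read_camera('side')
cv2.imwrite('pics/s2.png',cv2.resize(c['img'][130:270,130:330,::-1],None,fx=4,fy=4,interpolation=cv2.INTER_CUBIC))
E
```

```text
t: 5.2
eef_pos: [0.5237, 0.0984, 0.154]
tool_rot: [0.0, 0.732, 0.681, 0.0]
contact_force: [0.8, 0.0, 0.5]
gripper_width: -0.002
grasp_force: 0.0
d [-0.1742 -0.0023  0.0039] rv [ 0.05 -0.03  0.11]
d [-0.1743 -0.0024  0.0919] rv [ 0.05 -0.03  0.11]
```

View pics/s2.png

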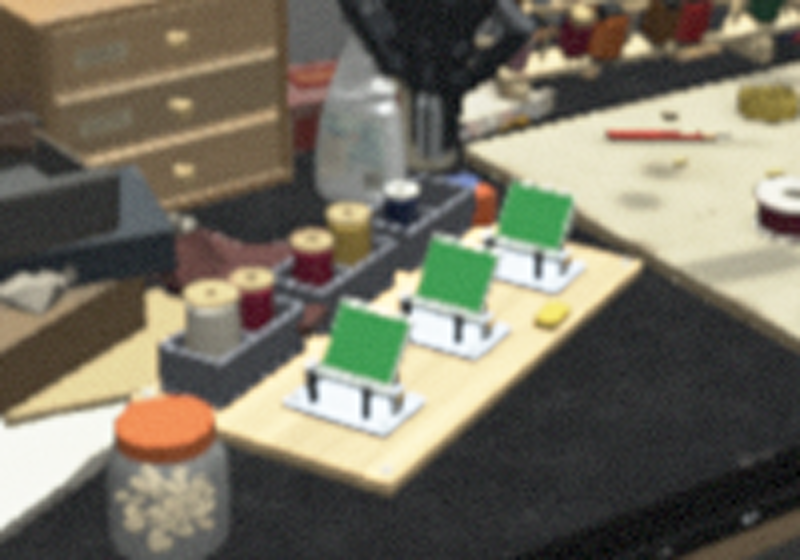

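The middle tag now lies green (crop 455,275), and nothing else has moved. Next is the right tag, pushed from its right side.

```bash
python3 -m crank '[{"delta_rot":[0,0,0],"xyz":[-0.04,-0.002,0],"fingers":1},{"delta_rot":[0,0,0],"xyz":[-0.08,-0.002,0],"fingers":1},{"delta_rot":[0,0,0],"xyz":[-0.12,-0.002,0],"fingers":1},{"delta_rot":[0,0,0],"xyz":[-0.16,-0.002,0],"fingers":1},{"delta_rot":[0,0,0],"xyz":[-0.176,-0.002,0],"fingers":1},{"delta_rot":[0,0,0],"xyz":[-0.176,-0.002,0],"fingers":1},{"delta_rot":[0,0,0],"xyz":[-0.176,-0.002,0.04],"fingers":1},{"delta_rot":[0,0,0],"xyz":[-0.176,-0.002,0.07],"fingers":1},{"delta_rot":[0,0,0],"xyz":[-0.176,-0.002,0.091],"fingers":1},{"delta_rot":[0,0,0],"xyz":[-0.176,-0.002,0.091],"fingers":1}]'
python3 - <<'E'
from h import *
go(W(-.003,-.108,.062))
E
```

```text
t: 6.25
eef_pos: [0.5066, -0.076, 0.0587]
tool_rot: [-0.002, 0.731, 0.682, -0.002]
contact_force: [-0.5, 0.3, 0.7]
gripper_width: 0.003
grasp_force: 0.0
d [ 0.05    0.0024 -0.0033] rv [-0.32 -0.01  0.17]
```

```bash
python3 -m crank '[{"delta_rot":[0,0,0],"xyz":[0.006,0,0],"fingers":1},{"delta_rot":[0,0,0],"xyz":[0.012,0,0],"fingers":1},{"delta_rot":[0,0,0],"xyz":[0.016,0,0],"fingers":1},{"delta_rot":[0,0,0],"xyz":[0.02,0,0],"fingers":1},{"delta_rot":[0,0,0],"xyz":[0.024,0,0],"fingers":1},{"delta_rot":[0,0,0],"xyz":[0.028,0,0],"fingers":1},{"delta_rot":[0,0,0],"xyz":[0.032,0,0],"fingers":1},{"delta_rot":[0,0,0],"xyz":[0.036,0,0],"fingers":1},{"delta_rot":[0,0,0],"xyz":[0.040,0,0],"fingers":1},{"delta_rot":[0,0,0],"xyz":[0.044,0,0],"fingers":1}]'
python3 -m crank '[{"delta_rot":[0,0,0],"xyz":[0.004,0,0],"fingers":1},{"delta_rot":[0,0,0],"xyz":[0.006,0,0],"fingers":1},{"delta_rot":[0,0,0],"xyz":[0.006,0,0],"fingers":1},{"delta_rot":[0,0,0],"xyz":[0,0,-0.03],"fingers":1},{"delta_rot":[0,0,0],"xyz":[-0.01,0,-0.07],"fingers":1},{"delta_rot":[0,0,0],"xyz":[-0.03,-0.03,-0.11],"fingers":1},{"delta_rot":[0,0,0],"xyz":[-0.06,-0.05,-0.14],"fingers":1},{"delta_rot":[0,0,0],"xyz":[-0.1,-0.05,-0.15],"fingers":1},{"delta_rot":[0,0,0],"xyz":[-0.13,-0.05,-0.15],"fingers":1},{"delta_rot":[0,0,0],"xyz":[-0.13,-0.05,-0.15],"fingers":1}]'
python3 - <<'E'
from h import *
a=viewer.read_camera('side')['img'][130:270,130:330,::-1];b=viewer.read_camera('top')['img'][134:222,155:300,::-1]
cv2.imwrite('pics/s3.png',np.vstack([cv2.resize(a,(430,300),interpolation=cv2.INTER_CUBIC),cv2.resize(b,(430,260),interpolation=cv2.INTER_CUBIC)]))
E
```

```text
t: 7.25
eef_pos: [0.5117, -0.0337, 0.0612]
tool_rot: [-0.0, 0.732, 0.681, -0.0]
contact_force: [0.1, -0.4, 0.3]
gripper_width: 0.0
grasp_force: 0.0
t: 8.25
eef_pos: [0.4516, -0.1645, 0.2123]
tool_rot: [0.001, 0.735, 0.678, 0.0]
contact_force: [0.6, 0.2, 0.1]
gripper_width: 0.003
grasp_force: 0.0
```

View pics/s3.png

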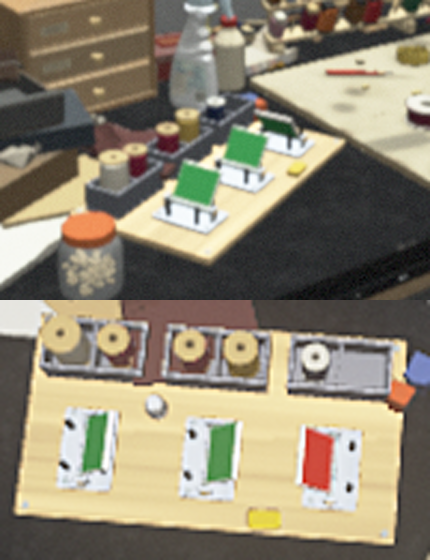

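The left and middle tags now show green and the right one red (lower panel, 318,460). The spools, thimble and eraser haven't moved, and the hand is clear.

```bash
python3 -c "
from station import job
print(job.hand_in())"
```

```text
the job is handed in; nothing more can be done
None
```

I pushed over the two wrong tags and handed the job in: the two full bins (left and middle) now show green, the half-empty right bin shows red, nothing else moved in the final pictures, and the hand is clear.

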